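Clamp a plaster mould and start the vibrating table

ROBOT

A 6-joint arm with a two-finger parallel gripper is mounted at the origin on the work surface. World frame = base frame: x ahead of the robot, y to its left, z up, the work surface at z = 0. Lengths are in m, angles in rad, forces in N, time in s.
With the tool pointing down it reaches from about 0.325 to 0.85 m from the base axis. Payload 15.5 kg.
Tool frame: the origin (TCP) lies at the very end of the fingers, on their centre line; the grasp point (between the pads) lies 19 mm behind it (tcp_to_grasp is the distance from the TCP to the grasp point, in m); z points along the fingers, y is the line along which they close (so a half turn about z gives the same grasp; the last joint's range is limited). The gripper opens to 91 mm and grips with 3 to 60 N. Pads are 32 mm wide; open, the fingers measure 118 mm over their backs; the gripper's body (76 mm by 178 mm) begins 60 mm behind the grasp point.
Start: joints at [-0.096, 0.494, 1.345, -0, 1.302, -0.096], TCP at [0.625, 0, 0.214] pointing down, gripper open.
Joint ranges: [-2.91, 2.91], [-0.82, 2.16], [0.22, 2.67], [-1.22, 4.37], [0.12, 2.79], [-3.08, 3.08]. Speed limits (rad/s): [1.89, 1.89, 2.57, 3.01, 3.01, 3.01].

INTERFACE

Orientations are given as [roll, pitch, yaw] about the fixed x, y, z axes, in that order (R = Rz(yaw) Ry(pitch) Rx(roll)).
In Python, from rig import * gives the robot as it stands. The module is installed in compiled form; this text tells all that it offers.
- The arm moves only by the shell command python3 -m jog 'ROWS' [OPENING] [FORCE]. ROWS is JSON, a list that holds one entry, the list of rows, each a list of 6 numbers: the shift along the tool's x, y, z as a fraction of full scale, then the turn, a rotation vector about the tool's x, y, z as a fraction of full scale. A call has 1 to 20 rows; each row is the pose to reach, as a shift and turn from the pose commanded when the call began, along the tool's axes at that moment; what a row does not reach only later rows make up. Full scale, the value 1, is 800 mm for a shift and 90 degrees for a turn. A row lasts 1/8 s, in which the tool goes at most 62.5 mm and 10.7 degrees, less where a joint would pass 70% of its speed; a pose out of reach is approached as far as the arm can. A call with a number of a shift or a turn outside -1 to 1 is refused whole. A call with a gripper value outside its range is refused whole. OPENING is the gripper's target within -1 to 1 (fully open at 1, half-way at 0, shut at -1), set as the call begins (- or left out, the last holds). The fingers move at their own pace and stop on an object; FORCE is the grip in N (left out, the last holds). Time passes only in rows, so rows that repeat a pose let the fingers close. It gives the time, the measured TCP pose, the force, the opening and the grip force at its end, in the units of the state.
- state(): the state, without advancing time (a new reading comes with each control period).
- grab_frame(name): name is "scene" or "side" or "wrist"; returns a dict with "img" (384x512x3 uint8, red, green, blue), "intrinsics" (3x3 intrinsics, pixels), "cam_to_world" (4x4, takes a point from camera to world coordinates). Camera axes: x right, y down, z forward; pixel columns grow to the right and rows downward; lengths in m; the calibration is good to about 2 mm. A picture is of the moment at which its call begins. There is no depth.
- finish_job(): hands the job in; it is judged then, once.
Trained networks look in the newest picture that a camera, given by its name, has taken for a name from the list of things; names that differ only in an ending like _2 or _b are one class to them, and where a whole thing is asked for, a point or a joint stands for the part that bears it (a point fixed in the world has none). Each returns a list of dicts, best first, with "score" (0 to 1); they miss things now and then, are a little off and sometimes report something else, mostly with a low value. They report only what shows in the picture. A call takes as long as a camera call.
- regions_of(camera, name): "region" (384x512 bool, what is visible of it) and "box" ([centre column, centre row, width, height] in pixels, round what is visible of it).
- pinpoint(camera, name): "pixel" ([column, row] in pixels: a listed point, or the origin of a listed thing).
The state is a dict: "clock": time; "joint_pos": joint angles; "qd": joint speeds; "tau": joint torques, N m; "ee_pos": TCP position; "eef_rot": TCP orientation; "force": force on the tool from outside, world axes, zero at the start; "ft_torque": the same for the moment, N m; "finger_gap": opening from 0.0 (shut) to 1.0 (fully open); "gripper_force": force on a finger pad.
Only numpy, scipy, OpenCV 4.12 (cv2) and the standard library are available. Lean on these libraries where they do the work, as an engineer would, in place of code of your own. Each camera call takes 0.05 s, during which the arm holds its last target. There are 200 camera calls.

TASK

Clamp the plaster mould on the vibrating table: turn the red T-handle clockwise until it suddenly goes stiff, then about 30 degrees (a twelfth of a turn) further and no more. Then start the table from its control box: press the white, the yellow and the green button in that order, one at a time, each all the way down to its stop and let up again before the next. Leave the red and blue buttons unpressed and the other things where they are.

Things in the scene. Friction and masses are not known exactly. Their poses are not given: they have to be found in the camera images.
- clamp_grip (a point): centre of the grip bar of the red T-handle on the clamp screw, on the screw's upright axis. The bar is 90 mm long (along this point's x axis), 20 mm wide (y) and 38 mm tall, its ends and sides free; z is up. Below it a 26 mm round hub, then, 43 mm below this point, the yellow bridge (36 mm wide, 226 mm long, along y of vibrator). The bar stands across the bridge at the handle's zero, and is the highest part of the fixture
- clamp_turn (a joint): rad, the light running-in turn of the T-handle, growing as the handle turns clockwise seen from above; it runs easily (0.04 Nm) until the rubber pad of the screw bears on the mould at 1.2, then grows no more
- clamp_extra (a joint): rad, how far the T-handle has been turned on clockwise after the pad bears on the mould: 0 until then. It is stiff (0.35 Nm) and stays where it is left; 30 degrees is 0.52
- vibrator: low blue vibrating table (280 x 240 mm, 52 mm high) with a steel top, on it a two-part white plaster mould (130 x 140 x 70 mm) under the clamp bridge (top at 158 mm, on two posts). Fixed; origin at the centre of its underside, on the screw's axis; x runs across the bridge, y along it
- console: grey control box 240 x 250 mm, 60 mm high, with five round buttons of different colours on its top (three in the row on its -x side, two behind) and a brush lying along its +x edge. Fixed; origin at the centre of its underside
- white_top (a point): centre of the top of the white push button (to be pressed first; all five work alike); round cap 40 mm across, its top 34 mm above the control box's lid when unused; a 54 mm metal bezel (14 mm high) stands round it; neighbouring buttons are 76 mm or more apart
- white_cap (a joint): m, spring travel of the white cap, 0 (up) to 0.006, against 1 to 2.3 N; springs back when let go
- white_set (a joint): m, latch of the white button, 0 (unused) to 0.004 (set): after the spring travel the cap goes on down against 3.3 N, taking the grey ring round it along, to a hard stop 10 mm below where it started (6 to 7 N is ample to reach it); the latch stays down, so a used cap comes back up by 6 mm only and stands 4 mm lower
- yellow_top (a point): centre of the top of the yellow push button (to be pressed second; all five work alike); round cap 40 mm across, its top 34 mm above the control box's lid when unused; a 54 mm metal bezel (14 mm high) stands round it; neighbouring buttons are 76 mm or more apart
- yellow_cap (a joint): m, spring travel of the yellow cap, 0 (up) to 0.006, against 1 to 2.3 N; springs back when let go
- yellow_set (a joint): m, latch of the yellow button, 0 (unused) to 0.004 (set): after the spring travel the cap goes on down against 3.3 N, taking the grey ring round it along, to a hard stop 10 mm below where it started (6 to 7 N is ample to reach it); the latch stays down, so a used cap comes back up by 6 mm only and stands 4 mm lower
- green_top (a point): centre of the top of the green push button (to be pressed third; all five work alike); round cap 40 mm across, its top 34 mm above the control box's lid when unused; a 54 mm metal bezel (14 mm high) stands round it; neighbouring buttons are 76 mm or more apart
- green_cap (a joint): m, spring travel of the green cap, 0 (up) to 0.006, against 1 to 2.3 N; springs back when let go
- green_set (a joint): m, latch of the green button, 0 (unused) to 0.004 (set): after the spring travel the cap goes on down against 3.3 N, taking the grey ring round it along, to a hard stop 10 mm below where it started (6 to 7 N is ample to reach it); the latch stays down, so a used cap comes back up by 6 mm only and stands 4 mm lower
- red_top (a point): centre of the top of the red push button (not to be pressed; all five work alike); round cap 40 mm across, its top 34 mm above the control box's lid when unused; a 54 mm metal bezel (14 mm high) stands round it; neighbouring buttons are 76 mm or more apart
- blue_top (a point): centre of the top of the blue push button (not to be pressed; all five work alike); round cap 40 mm across, its top 34 mm above the control box's lid when unused; a 54 mm metal bezel (14 mm high) stands round it; neighbouring buttons are 76 mm or more apart
- figure: small white plaster bust, 38 mm across, 80 mm tall, standing on the vibrating table beside the mould; bystander, to be left alone; origin at the centre of its underside
- brush: flat brush 200 mm long, 20 mm high, lying along the far edge of the control box; bystander, to be left alone; origin at the centre of its underside
- bowl: pink mixing bowl, 150 mm across, 65 mm high; bystander, to be left alone; origin at the centre of its underside
- jar: amber jar, 76 mm across, 100 mm tall; bystander, to be left alone; origin at the centre of its underside
- mallet: wooden mallet, 240 mm long, lying; bystander, to be left alone; origin at the centre of its underside
- bottle: white bottle, 66 mm across, 170 mm tall; bystander, to be left alone; origin at the centre of its underside
- cup: terracotta cup, 80 mm across, 90 mm tall; bystander, to be left alone; origin at the centre of its underside
- relief: round plaster relief, 126 mm across, 18 mm thick; bystander, to be left alone; origin at the centre of its underside

How it is judged:
By the outcome, as a careful person would: the job done as asked, in the order asked, and still so for the second after the job is handed in, with the robot touching nothing.
It also fails if it takes over 59 s, if anything falls off the work surface, if the arm or the gripper's body presses on something with over 40 N, if the wrist force passes 120 N, or if a joint passes its speed limit or range.

## Working session

There is one attempt and no reset: what is moved stays moved. The work goes in short steps, Python scripts to look and compute and a shell command to move; the robot and the scene stay as the last step left them, time stands still between calls to the robot, and variables do not carry over. Pictures are saved under pics/ and viewed, at most 10 in all, crops included, and the job is handed in when it is done.

```bash
mkdir -p pics; cat > h.py <<'E'
from rig import *
import numpy as np, cv2
def ray(f,p):
    K=np.array(f["intrinsics"]);T=np.array(f["cam_to_world"])
    d=T[:3,:3]@np.linalg.solve(K,[p[0],p[1],1.]);return T[:3,3],d/np.linalg.norm(d)
def tri(rs):
    A=sum(np.eye(3)-np.outer(d,d) for o,d in rs);b=sum((np.eye(3)-np.outer(d,d))@o for o,d in rs)
    x=np.linalg.solve(A,b);e=[np.linalg.norm((np.eye(3)-np.outer(d,d))@(x-o)) for o,d in rs];return x,e
def atz(r,z):
    o,d=r;return o+d*(z-o[2])/d[2]
E
python3 - <<'E'
from h import *
np.set_printoptions(precision=4,suppress=True)
F={}
for c in("scene","side","wrist"):
    F[c]=grab_frame(c);print(c,F[c]["cam_to_world"][:3,3] if hasattr(F[c]["cam_to_world"],'shape') else F[c]["cam_to_world"])
cv2.imwrite("pics/a.png",cv2.resize(np.hstack([F["scene"]["img"],F["side"]["img"]])[:,:,::-1],(800,300),interpolation=cv2.INTER_AREA))
cv2.imwrite("pics/s.png",cv2.resize(F["scene"]["img"][:,:,::-1],(800,600)))
for n in["clamp_grip","vibrator","console","white_top","yellow_top","green_top","red_top","blue_top","figure","bottle","jar","cup","bowl"]:
    rs=[]
    for c in("scene","side","wrist"):
        p=pinpoint(c,n)
        if p and p[0]["score"]>.3: rs.append(ray(F[c],p[0]["pixel"]));print(n,c,np.round(p[0]["pixel"]),round(p[0]["score"],2),end=' ')
    print(); 
    if len(rs)>1: x,e=tri(rs);print("   ",x,np.round(e,4))
print(state())
E
```

```text
scene [1.3237 0.598  1.1935]
side [0.2688 0.8422 1.0159]
wrist [0.6263 0.07   0.3851]
clamp_grip scene [213. 153.] 0.79 clamp_grip side [288. 136.] 0.86 
    [ 0.5491 -0.2426  0.1905] [0.0063 0.0063]
vibrator scene [219. 182.] 0.87 vibrator side [278. 177.] 0.92 
    [ 0.5618 -0.209   0.0287] [0.0055 0.0055]
console scene [314. 223.] 0.67 console side [258. 278.] 0.57 
    [0.4835 0.2341 0.0068] [0.003 0.003]
white_top scene [321. 220.] 0.49 white_top side [247. 270.] 0.54 white_top wrist [213. 319.] 0.72 
    [0.5684 0.23   0.2508] [0.0918 0.1495 0.2163]
yellow_top scene [316. 190.] 0.51 yellow_top side [291. 251.] 0.69 yellow_top wrist [3. 2.] 0.69 
    [0.4013 0.1741 0.0996] [0.0049 0.0026 0.0032]
green_top scene [340. 211.] 0.58 green_top side [262. 291.] 0.73 
    [0.4399 0.3154 0.0943] [0.0083 0.0083]
red_top scene [217. 185.] 0.66 red_top side [264. 252.] 0.54 
    [ 0.5449 -0.1239 -0.1057] [0.1521 0.1521]
blue_top scene [329. 202.] 0.49 blue_top side [283. 269.] 0.51 
    [0.409  0.2413 0.0901] [0.006 0.006]
figure scene [204. 198.] 0.63 figure side [304. 140.] 0.57 
    [ 0.
[... 246 characters left out ...]
 scene [330. 281.] 0.65 cup side [181. 306.] 0.66 
    [0.6646 0.4063 0.0029] [0.0045 0.0045]
bowl scene [219. 244.] 0.72 bowl side [206. 199.] 0.84 bowl wrist [368. 190.] 0.58 
    [ 0.787 -0.024 -0.009] [0.0037 0.0031 0.003 ]
{'clock': 2.1, 'joint_pos': array([-0.0955,  0.4936,  1.3455,  0.    ,  1.3025, -0.0955]), 'qd': array([-0.0014,  0.0009, -0.001 , -0.0011,  0.0005,  0.0011]), 'tau': array([ -0.003 , -87.8719, -38.2245,   0.0706,   0.0442,   0.0001]), 'ee_pos': array([0.625 , 0.    , 0.2139]), 'eef_rot': array([-3.1415, -0.    ,  1.5708]), 'force': array([0.1286, 0.6378, 0.288 ]), 'ft_torque': array([ 0.0538, -0.0151, -0.0168]), 'gripper_force': 0.0, 'finger_gap': 0.9985190185326901}
```

View pics/s.png

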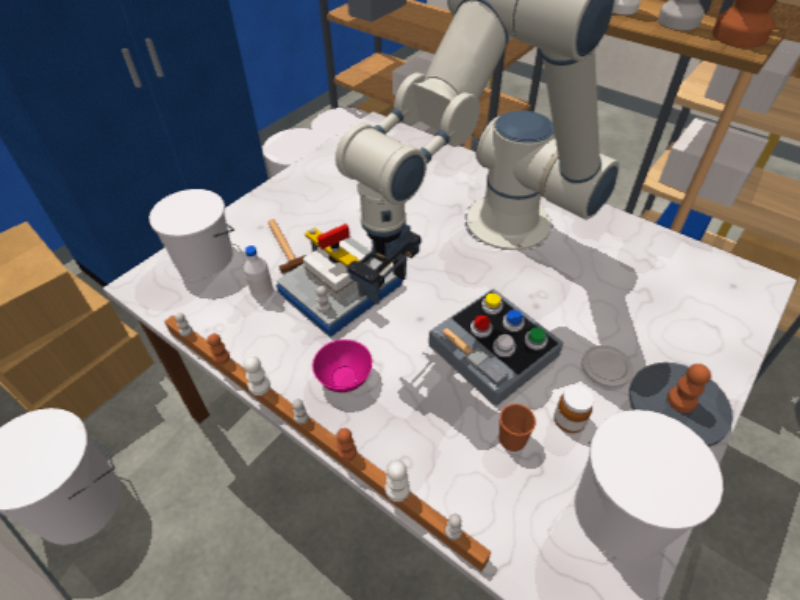

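```bash
python3 - <<'E'
from h import *
f=grab_frame("side");cv2.imwrite("pics/side.png",cv2.resize(f["img"][90:330,150:360,::-1],(700,800*0+600)))
E
```

```text
(no output)
```

View pics/side.png

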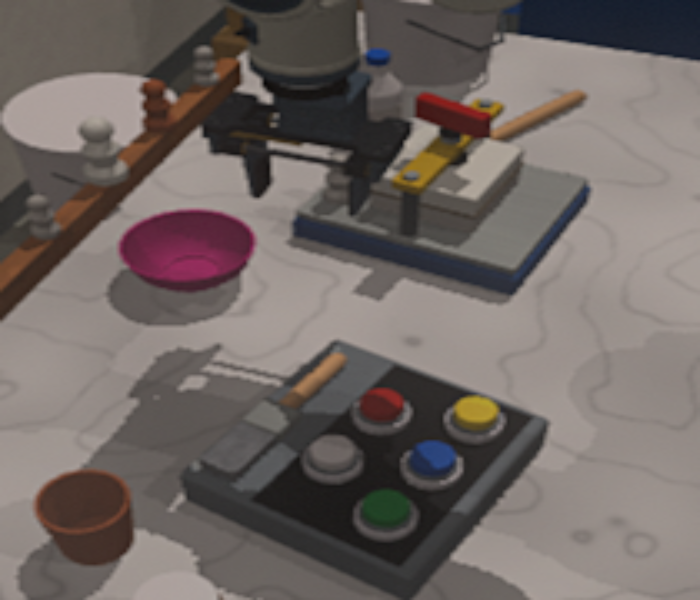

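Scene picture: the red handle is at (213,151) in native pixels, with white (323,219), yellow (315,192) and green (343,215). Side view: handle at (286,136), bar roughly across the yellow bridge. Next I move above the clamp for a wrist view.

```bash
python3 -m jog '[[[0,0,-0.06,0,0,0],[-0.04,-0.02,-0.12,0,0,0],[-0.1,-0.04,-0.12,0,0,0],[-0.17,-0.06,-0.12,0,0,0],[-0.24,-0.08,-0.12,0,0,0],[-0.3,-0.094,-0.12,0,0,0],[-0.3,-0.094,-0.12,0,0,0],[-0.3,-0.094,-0.12,0,0,0]]]'
python3 - <<'E'
from h import *
np.set_printoptions(precision=4,suppress=True)
f=grab_frame("wrist");cv2.imwrite("pics/w1.png",f["img"][:,:,::-1]);np.savez("w1.npz",**f)
r=[]
for n in["clamp_grip","vibrator"]:
  p=pinpoint("wrist",n)
  for q in p[:1]:print(n,q,atz(ray(f,q["pixel"]),.201 if n[0]=='c' else 0))
hs=cv2.cvtColor(f["img"],cv2.COLOR_RGB2HSV)
m=((hs[...,0]<8)|(hs[...,0]>172))&(hs[...,1]>170)&(hs[...,2]>60)
n,l,s,c=cv2.connectedComponentsWithStats(m.astype(np.uint8))
for i in range(1,n):
  if s[i,4]>200:
    ys,xs=np.where(l==i);R=cv2.minAreaRect(np.c_[xs,ys].astype(np.float32));B=cv2.boxPoints(R);print(s[i],R)
    print(np.array([atz(ray(f,b),.22) for b in B]), np.mean([atz(ray(f,b),.22) for b in B],0))
E
```

```text
clock: 3.15
ee_pos: [0.5498, -0.2397, 0.3099]
eef_rot: [3.142, -0.0, 1.57]
force: [-0.1, -0.7, -0.2]
finger_gap: 0.997
gripper_force: 0.0
clamp_grip {'pixel': [257.6, 189.3], 'score': 0.72} [ 0.5527 -0.2375  0.201 ]
vibrator {'pixel': [257.4, 158.1], 'score': 0.77} [ 0.5533 -0.2319  0.    ]
[ 215  167   91   46 2131] ((260.9819030761719, 188.82772827148438), (91.88938903808594, 24.973899841308594), 17.19854164123535)
[[ 0.511  -0.2309  0.22  ]
 [ 0.5186 -0.2083  0.22  ]
 [ 0.6007 -0.2341  0.22  ]
 [ 0.5946 -0.2578  0.22  ]] [ 0.5562 -0.2328  0.22  ]
```

View pics/w1.png

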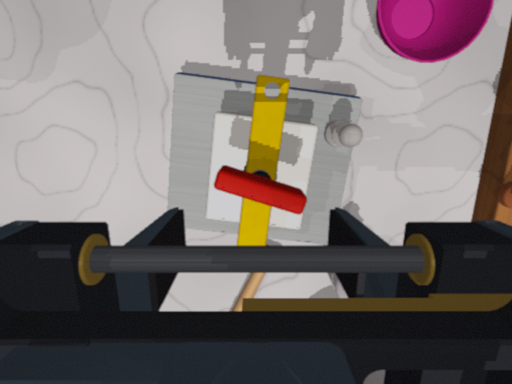

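Wrist view: bar centre is at (261,189), with the bar at about −17° in world and the bridge at about −7.5°, so the handle is already about 10° in. I'll turn the tool to match the bar and check from that second viewpoint.

```bash
python3 -m jog '[[[0,0,0,0,0,-0.115],[0,0,0,0,0,-0.23],[0,0,0,0,0,-0.345],[0,0,0,0,0,-0.46],[0,0,0,0,0,-0.575],[0,0,0,0,0,-0.69],[0,0.003,0,0,0,-0.807],[0.002,0.003,0,0,0,-0.807],[0.002,0.003,0,0,0,-0.807]]]'
cat > m.py <<'E'
from h import *
np.set_printoptions(precision=4,suppress=True)
import sys
f=grab_frame("wrist");cv2.imwrite("pics/%s.png"%sys.argv[1],f["img"][:,:,::-1]);np.savez(sys.argv[1]+".npz",**f)
p=pinpoint("wrist","clamp_grip")
for q in p[:1]:
  print(q,atz(ray(f,q["pixel"]),.201))
  g=np.load("w1.npz");print(tri([ray(g,[257.6,189.3]),ray(f,q["pixel"])]))
hs=cv2.cvtColor(f["img"],cv2.COLOR_RGB2HSV)
m=((hs[...,0]<8)|(hs[...,0]>172))&(hs[...,1]>170)&(hs[...,2]>60)
n,l,s,c=cv2.connectedComponentsWithStats(m.astype(np.uint8))
i=1+np.argmax(s[1:,4]);ys,xs=np.where(l==i)
P=np.array([atz(ray(f,b),.22) for b in np.c_[xs,ys]])[:,:2].astype(np.float32)
R=cv2.minAreaRect(P);print("bar",R)
w,v=np.linalg.eigh(np.cov(P.T));print("bar deg",np.degrees(np.arctan(v[1,1]/v[0,1])))
m=(hs[...,0]>20)&(hs[...,0]<32)&(hs[...,1]>200)&(hs[...,2]>90)
n,l,s,c=cv2.connectedComponentsWithStats(m.astype(np.uint8))
for i in range(1,n):
  if s[i,4]>300:
    ys,xs=np.where(l==i);P=np.array([atz(ray(f,b),.158) for b in np.c_[xs,ys]])[:,:2].astype(np.float32)
    print("yellow",s[i],cv2.minAreaRect(P))
E
python3 m.py w2
```

```text
clock: 4.42
ee_pos: [0.5523, -0.2377, 0.3099]
eef_rot: [3.142, -0.0, 2.835]
force: [0.2, -0.4, -0.1]
finger_gap: 0.996
gripper_force: 0.0
{'pixel': [255.6, 191.0], 'score': 0.61} [ 0.5532 -0.2383  0.201 ]
(array([ 0.5529, -0.2379,  0.201 ]), [np.float64(0.00047685218980042174), np.float64(0.00047685218980040916)])
bar ((0.5534456968307495, -0.23618745803833008), (0.019419966265559196, 0.08923336863517761), 73.04004669189453)
bar deg -17.723914322437057
yellow [ 269  151   86   44 2309] ((0.5613256692886353, -0.17587241530418396), (0.10025662183761597, 0.03562158718705177), 82.52619934082031)
yellow [ 161  169   87   41 2260] ((0.5459454655647278, -0.2968740165233612), (0.10340269654989243, 0.035874444991350174), 82.66093444824219)
```

View pics/w2.png

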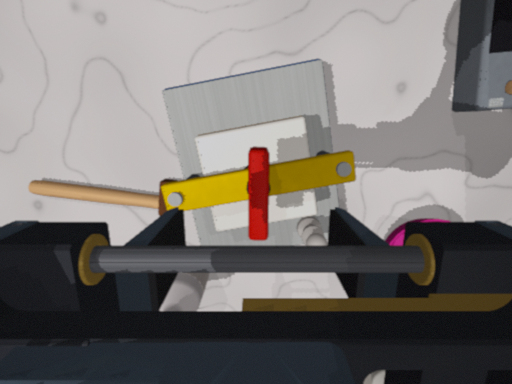

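Wrist view from the second angle: bar at (258,193), upright between the fingers. The centre triangulates to (0.553,−0.238,0.201), which matches the expected height. Descend and grip.

```bash
python3 -m jog '[[[0,0,0.04,0,0,0],[0,0,0.09,0,0,0],[0,0,0.13,0,0,0],[0,0,0.155,0,0,0],[0,0,0.155,0,0,0],[0,0,0.155,0,0,0]]]'; python3 -m jog '[[[0,0,0,0,0,0],[0,0,0,0,0,0],[0,0,0,0,0,0],[0,0,0,0,0,0],[0,0,0,0,0,0],[0,0,0,0,0,0]]]' -1 30; python3 -c "
from rig import *;print(state()['ft_torque'])"
```

```text
clock: 5.28
ee_pos: [0.5527, -0.2387, 0.1869]
eef_rot: [-3.141, 0.001, 2.838]
force: [0.4, 0.5, 0.8]
finger_gap: 0.999
gripper_force: 0.0
clock: 6.02
ee_pos: [0.5522, -0.2384, 0.1859]
eef_rot: [3.142, -0.0, 2.838]
force: [0.3, -0.3, 0.5]
finger_gap: 0.376
gripper_force: 0.0
[ 0.0421829  -0.10288626 -0.03035644]
```

```bash
python3 -m jog '[[[0,0,0,0,0,0],[0,0,0,0,0,0],[0,0,0,0,0,0],[0,0,0,0,0,0]]]'; python3 -c "
from rig import *;print(state()['ft_torque'])"
```

```text
clock: 6.52
ee_pos: [0.5526, -0.2366, 0.186]
eef_rot: [3.139, -0.0, 2.839]
force: [3.8, 13.7, 2.9]
finger_gap: 0.217
gripper_force: 30.0
[ 2.78110872 -0.86938834 -0.01189603]
```

```bash
python3 -m jog '[[[0,0.002,0,0,0,0],[0,0.002,0,0,0,0.06],[0,0.002,0,0,0,0.12],[0,0.002,0,0,0,0.18],[0,0.002,0,0,0,0.24],[0,0.002,0,0,0,0.3],[0,0.002,0,0,0,0.36],[0,0.002,0,0,0,0.42],[0,0.002,0,0,0,0.48],[0,0.002,0,0,0,0.5],[0,0.002,0,0,0,0.5],[0,0.002,0,0,0,0.5]]]'; python3 -c "
from rig import *;print(state()['ft_torque'])"
```

```text
clock: 8.02
ee_pos: [0.5531, -0.2359, 0.1859]
eef_rot: [3.14, -0.001, 2.053]
force: [3.2, 8.3, 0.9]
finger_gap: 0.218
gripper_force: 30.0
[ 1.66032085 -0.75312624 -0.02231443]
```

```bash
t(){ python3 -c "
from rig import *;s=state();print('TZ',s['ft_torque'][2],'yaw',s['eef_rot'][2])"; }
python3 -m jog '[[[0.001,0.001,0,0,0,0.04],[0.001,0.001,0,0,0,0.08],[0.001,0.001,0,0,0,0.1]]]'|grep force;t
python3 -m jog '[[[0,0,0,0,0,0.02],[0,0,0,0,0,0.02]]]'|grep force;t
python3 -m jog '[[[0,0,0,0,0,0.02],[0,0,0,0,0,0.02]]]'|grep force;t
python3 -m jog '[[[0,0,0,0,0,0.02],[0,0,0,0,0,0.02]]]'|grep force;t
python3 -m jog '[[[0,0,0,0,0,0.02],[0,0,0,0,0,0.02]]]'|grep force;t
python3 -m jog '[[[0,0,0,0,0,0.02],[0,0,0,0,0,0.02]]]'|grep force;t
```

```text
force: [2.1, 2.8, 0.6]
gripper_force: 30.0
TZ 0.0034593475793197603 yaw 1.8948331676077783
force: [3.7, 3.5, 0.4]
gripper_force: 30.0
TZ -0.07322469931954215 yaw 1.864522732870026
force: [3.5, 3.5, -0.7]
gripper_force: 30.0
TZ -0.05548851313132766 yaw 1.832996444546871
force: [4.6, 3.5, -0.3]
gripper_force: 30.0
TZ 0.18995303065271285 yaw 1.8018095173511024
force: [4.2, 5.1, -0.5]
gripper_force: 30.0
TZ 0.2717350820533558 yaw 1.7704289527119523
force: [4.8, 3.9, -0.5]
gripper_force: 30.0
TZ 0.14659020994318372 yaw 1.7390189949135317
```

The handle went stiff at yaw ≈1.815, and the images predicted 1.812. The target is yaw ≈1.29, so 0.45 rad (0.286 of full scale) remains.

```bash
python3 -m jog '[[[0,0,0,0,0,0.04],[0,0,0,0,0,0.08],[0,0,0,0,0,0.12],[0,0,0,0,0,0.16],[0,0,0,0,0,0.2],[0,0,0,0,0,0.24],[0,0,0,0,0,0.27],[0,0,0,0,0,0.286],[0,0,0,0,0,0.286],[0,0,0,0,0,0.286]]]'; python3 -m jog '[[[0,0,0,0,0,0],[0,0,0,0,0,0],[0,0,0,0,0,0],[0,0,0,0,0,0],[0,0,0,0,0,0],[0,0,0,0,0,0]]]' 1;python3 -m jog '[[[0,0,-0.03,0,0,0],[0,0,-0.07,0,0,0],[0,0,-0.12,0,0,0],[0,0,-0.155,0,0,0],[0,0,-0.155,0,0,0],[0,0,-0.155,0,0,0]]]' 1;python3 m.py w3
```

```text
clock: 10.9
ee_pos: [0.5536, -0.2356, 0.186]
eef_rot: [3.141, -0.0, 1.29]
force: [7.0, 4.2, -2.0]
finger_gap: 0.216
gripper_force: 30.0
clock: 11.65
ee_pos: [0.553, -0.2358, 0.1859]
eef_rot: [-3.142, 0.0, 1.29]
force: [0.3, -0.1, 0.0]
finger_gap: 0.843
gripper_force: 0.0
clock: 12.4
ee_pos: [0.5527, -0.2356, 0.3092]
eef_rot: [-3.141, -0.0, 1.29]
force: [-0.3, -1.2, -0.3]
finger_gap: 0.999
gripper_force: 0.0
{'pixel': [254.6, 193.0], 'score': 0.67} [ 0.5521 -0.2366  0.201 ]
(array([ 0.5526, -0.2355,  0.2075]), [np.float64(0.0004361335852217525), np.float64(0.0004361335852217)])
bar ((0.555636465549469, -0.23455679416656494), (0.0898580551147461, 0.019733382388949394), 73.4566879272461)
bar deg 74.27951436124219
yellow [ 226   80   41  125 2078] ((0.5604116320610046, -0.19257497787475586), (0.13514594733715057, 0.034242939203977585), 82.2175064086914)
yellow [253 166  30  80 711] ((0.5518410205841064, -0.268319308757782), (0.09882272034883499, 0.034983079880476), 83.16572570800781)
```

View pics/w3.png

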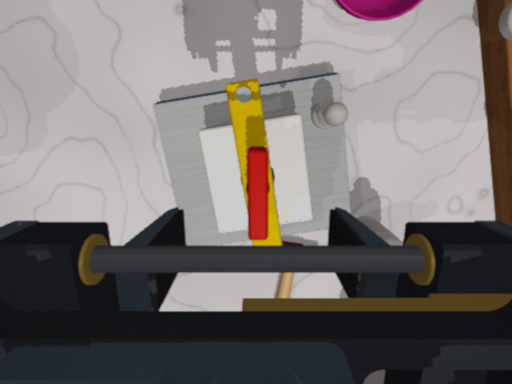

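Wrist view: the bar is at (258,193), at 73.9–74.3°, against a zero of 172.5°. That is about 98.5° turned, i.e. clamp_turn 1.2 plus clamp_extra ≈0.52 as wanted. Now to the console, closing the fingers on the way.

```bash
python3 -m jog '[[[0.03,-0.02,0,0,0,-0.02],[0.08,-0.05,0,0,0,-0.06],[0.13,-0.08,0,0,0,-0.1],[0.19,-0.11,0,0,0,-0.14],[0.25,-0.145,0,0,0,-0.179],[0.31,-0.175,0,0,0,-0.179],[0.37,-0.21,0,0,0,-0.179],[0.43,-0.24,0,0,0,-0.179],[0.47,-0.265,0,0,0,-0.179],[0.48,-0.27,0,0,0,-0.179],[0.48,-0.27,0,0,0,-0.179],[0.48,-0.27,0,0,0,-0.179]]]' -1 20
cat > b.py <<'E'
from h import *
import sys
np.set_printoptions(precision=4,suppress=True)
f=grab_frame("wrist");g=grab_frame("side");e=grab_frame("scene");cv2.imwrite("pics/%s.png"%sys.argv[1],f["img"][:,:,::-1])
for n in["white_top","yellow_top","green_top","red_top","blue_top"]:
  p=pinpoint("wrist",n)
  for q in p[:2]:
    print(n,q,atz(ray(f,q["pixel"]),.094))
E
python3 b.py w4
```

```text
clock: 14.0
ee_pos: [0.4523, 0.1922, 0.3097]
eef_rot: [-3.141, 0.0, 1.57]
force: [0.7, 0.8, -0.7]
finger_gap: 0.005
gripper_force: 0.0
white_top {'pixel': [291.3, 113.2], 'score': 0.83} [0.4996 0.2707 0.094 ]
yellow_top {'pixel': [219.7, 187.8], 'score': 0.94} [0.4027 0.1705 0.094 ]
green_top {'pixel': [240.7, 70.4], 'score': 0.84} [0.4342 0.3227 0.094 ]
red_top {'pixel': [281.4, 173.2], 'score': 0.91} [0.4883 0.1912 0.094 ]
blue_top {'pixel': [228.8, 128.1], 'score': 0.64} [0.4174 0.2517 0.094 ]
```

View pics/w4.png

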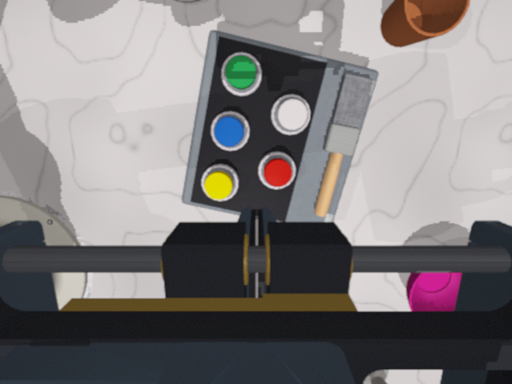

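Wrist view: green (240,72), blue (229,130), yellow (219,184), white (291,114) and red (277,172). The button positions fit the expected spacing of about 76 mm. Go above white.

```bash
python3 -m jog '[[[0.03,0.02,0.03,0,0,0],[0.07,0.045,0.08,0,0,0],[0.0975,0.059,0.13,0,0,0],[0.0975,0.059,0.18,0,0,0],[0.0975,0.059,0.23,0,0,0],[0.0975,0.059,0.25,0,0,0],[0.0975,0.059,0.25,0,0,0]]]'; python3 -m jog '[[[0,0,0.01,0,0,0],[0,0,0.017,0,0,0],[0,0,0.023,0,0,0],[0,0,0.023,0,0,0]]]'
```

```text
clock: 15.28
ee_pos: [0.4991, 0.2709, 0.1097]
eef_rot: [-3.141, 0.0, 1.571]
force: [0.1, 0.4, 0.9]
finger_gap: 0.005
gripper_force: 0.0
clock: 15.78
ee_pos: [0.4994, 0.2711, 0.0915]
eef_rot: [3.141, -0.0, 1.571]
force: [1.4, 0.4, 1.4]
finger_gap: 0.003
gripper_force: 0.7
```

```bash
python3 -m jog '[[[0,0,0.005,0,0,0],[0,0,0.0095,0,0,0],[0,0,0.0095,0,0,0],[0,0,0.0095,0,0,0]]]'|egrep 'ee_pos|^force';python3 -m jog '[[[0,0,0.001,0,0,0],[0,0,0.001,0,0,0]]]'|egrep 'ee_pos|^force';
```

```text
ee_pos: [0.4995, 0.2712, 0.0844]
force: [-1.8, -0.7, 12.6]
ee_pos: [0.4996, 0.2712, 0.0841]
force: [-2.0, -1.8, 21.3]
```

White is at its hard stop. Lift and go to yellow.

```bash
python3 -m jog '[[[0,0,-0.03,0,0,0],[0,0,-0.058,0,0,0],[-0.02,-0.02,-0.058,0,0,0],[-0.07,-0.07,-0.058,0,0,0],[-0.12,-0.12,-0.058,0,0,0],[-0.12,-0.12,-0.058,0,0,0],[-0.12,-0.12,-0.03,0,0,0],[-0.12,-0.12,-0.025,0,0,0],[-0.12,-0.12,-0.025,0,0,0]]]'; python3 -m jog '[[[0,0,0.01,0,0,0],[0,0,0.018,0,0,0],[0,0,0.0235,0,0,0],[0,0,0.0235,0,0,0],[0,0,0.0235,0,0,0]]]'|egrep 'ee_pos|^force'
```

```text
clock: 17.65
ee_pos: [0.4034, 0.1753, 0.1031]
eef_rot: [-3.141, 0.0, 1.571]
force: [1.0, -0.6, -1.0]
finger_gap: 0.003
gripper_force: 0.0
ee_pos: [0.4038, 0.1753, 0.0845]
force: [1.4, 1.1, 8.1]
```

```bash
python3 -m jog '[[[0,0,0.001,0,0,0],[0,0,0.001,0,0,0]]]'|egrep 'ee_pos|^force'; python3 -m jog '[[[0,0,-0.03,0,0,0],[0,0,-0.058,0,0,0],[0.02,0.005,-0.058,0,0,0],[0.08,0.02,-0.058,0,0,0],[0.14,0.033,-0.058,0,0,0],[0.182,0.039,-0.058,0,0,0],[0.182,0.039,-0.04,0,0,0],[0.182,0.039,-0.025,0,0,0],[0.182,0.039,-0.025,0,0,0]]]'; python3 -m jog '[[[0,0,0.01,0,0,0],[0,0,0.018,0,0,0],[0,0,0.0235,0,0,0],[0,0,0.0235,0,0,0],[0,0,0.0235,0,0,0]]]'|egrep 'ee_pos|^force'
```

```text
ee_pos: [0.404, 0.1753, 0.0841]
force: [-0.8, 0.8, 21.1]
clock: 19.65
ee_pos: [0.4334, 0.3195, 0.102]
eef_rot: [-3.139, 0.002, 1.57]
force: [-0.0, 0.2, 0.1]
finger_gap: 0.001
gripper_force: 0.0
ee_pos: [0.4346, 0.3206, 0.0847]
force: [1.4, -0.7, 2.0]
```

```bash
for i in 1 2 3; do python3 -m jog '[[[0,0,0.0007,0,0,0],[0,0,0.0007,0,0,0]]]'|egrep 'ee_pos|^force';done
```

```text
ee_pos: [0.4346, 0.3207, 0.0845]
force: [0.9, -3.0, 9.3]
ee_pos: [0.4347, 0.3207, 0.0843]
force: [-1.2, -4.1, 16.2]
ee_pos: [0.4348, 0.3207, 0.084]
force: [-2.9, -5.2, 21.9]
```

Green is at its stop. Lift clear, back off to the viewing spot and check.

```bash
python3 -m jog '[[[0,0,-0.03,0,0,0],[0,0,-0.08,0,0,0],[0,0,-0.14,0,0,0],[-0.04,0.01,-0.2,0,0,0],[-0.1,0.02,-0.25,0,0,0],[-0.15,0.02,-0.28,0,0,0],[-0.15,0.02,-0.28,0,0,0],[-0.15,0.02,-0.28,0,0,0]]]'; python3 - <<'E'
from h import *
f=grab_frame("wrist");s=grab_frame("side")
a=cv2.resize(f["img"][20:220,160:400],(480,400));b=cv2.resize(s["img"][90:330,150:360],(320,400))
cv2.imwrite("pics/w5.png",np.hstack([a,b])[:,:,::-1])
E
```

```text
clock: 22.02
ee_pos: [0.4502, 0.2009, 0.3066]
eef_rot: [-3.141, -0.0, 1.57]
force: [0.3, 0.3, -0.4]
finger_gap: 0.004
gripper_force: 0.0
```

View pics/w5.png

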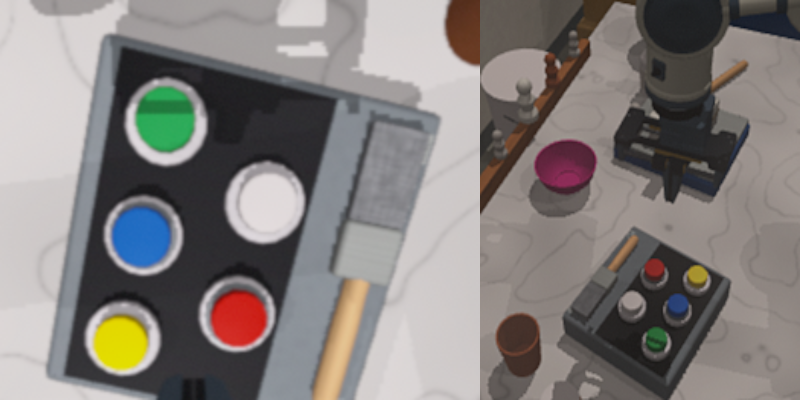

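The picture shows the five caps, brush, bowl and cup in place. The three pressed caps each met a hard stop about 10 mm down. Handing in.

```bash
python3 -c "
from rig import *;print(finish_job())"
```

```text
the job is handed in; nothing more can be done
None
```

The job is handed in at about 22 s. The clamp is about 30° past where it went stiff, checked in the wrist picture. White, yellow and green were pressed in that order, each to its hard stop and released; red and blue were left alone.

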